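# Pull the tested drive sled from its dock

### The arm

A 6-joint arm with a two-finger parallel gripper is mounted at the origin on the work surface. World frame = base frame: x ahead of the robot, y to its left, z up, the work surface at z = 0. Lengths are in m, angles in rad, forces in N, time in s.
With the tool pointing down it reaches from about 0.4 to 0.825 m from the base axis. Payload 7 kg.
Tool frame: the origin (TCP) lies between the finger pads; the fingertips stand 14 mm ahead of it and the grasp point (between the pads) lies 5 mm behind it; z points along the fingers, y is the direction in which the jaws open and shut (so a half turn about z gives the same grasp; the last joint's range is limited). The gripper opens to 88 mm and grips with 3 to 60 N. Pads are 19 mm wide; open, the fingers measure 130 mm over their backs; the gripper's body (78 mm by 193 mm) begins 47 mm behind the grasp point.
Start: joints at [-0.841, 0.359, 0.012, 0, -1.224, -0.288], TCP at [0.289, -0.61, 0.241] pointing down, gripper open.
Joint ranges: [-3.07, 3.07], [-1.43, 2.12], [-1.02, 1.25], [-3.03, 1.67], [-3.05, -0], [-3.03, 3.03]. Speed limits (rad/s): [2.39, 2.39, 3.01, 3.14, 3.14, 3.14].

### API

Orientations are given as [roll, pitch, yaw] about the fixed x, y, z axes, in that order (R = Rz(yaw) Ry(pitch) Rx(roll)).
In Python, from station import manip gives the robot as it stands.
- The arm moves only by the tool drive_tool, never from a script. Its argument "deltas" is text: rows parted by semicolons, each of 6 numbers parted by spaces: the shift along the tool's x, y, z in mm, then the turn, a rotation vector about the tool's x, y, z in rad. A call has 1 to 8 rows; each row shifts and turns the pose as measured when the row begins, along the tool's axes as they then stand; what a row does not reach is not made up. A row lasts 1/10 s, in which the tool goes at most 50 mm and 8.59 degrees, less where a joint would pass 70% of its speed; a pose out of reach is approached as far as the arm can. A call with a gripper value outside its range is refused whole. "fingers" is the opening, from 0 (shut) to 1 (fully open), set as the call begins (left out, the last holds). The fingers move at their own pace and stop on an object; "squeeze" is the grip in N (left out, the last holds). Time passes only in rows, so rows that do not move let the fingers close. It gives the time, the measured TCP pose, the force and the opening at its end, in the units of the state.
- manip.sense(): the state, without advancing time (a new reading comes with each control period).
- manip.grab_frame(name): name is "scene" or "top" or "wrist"; returns the picture (420x560x3 uint8, red, green, blue); there is no depth.
- manip.camera_info(name): a dict with "mtx" (3x3 intrinsics, pixels), "position" and "rotation" of the camera in the world. Camera axes: x right, y down, z forward; pixel columns grow to the right and rows downward; lengths in m; the calibration is good to about 2 mm. The wrist camera is an equidistant fisheye: a pixel r from the principal point sees the ray r / f radians off the axis. A picture is of the moment at which its call begins: read the wrist's pose just before it. camera_info takes no time and is no camera call; for the wrist camera it gives the pose at the moment of the call.
- manip.finish_job(): hands the job in, once; it reports no verdict.
Trained networks look in the newest picture that a camera, given by its name, has taken for a name from the list of things; names that differ only in an ending like _2 or _b are one class to them, and where a whole thing is asked for, a point or a joint stands for the part that bears it (a point fixed in the world has none). Each returns a list of dicts, best first, with "score" (0 to 1); they miss things now and then, are a little off and sometimes report something else, mostly with a low value. They report only what shows in the picture. A call takes as long as a camera call. They do not tell look-alikes from the thing itself.
- manip.masks_of(label, camera): "pixels" (420x560 bool, what is visible of it) and "pixel" ([column, row] in pixels, amid what is visible of it).
- manip.tip_of(label, camera): "pixel" ([column, row] in pixels: a listed point, or the origin of a listed thing).
The state is a dict: "time_s": time; "q": joint angles; "qd": joint speeds; "joint_torque": joint torques, N m; "position": TCP position; "tool_rot": TCP orientation; "force": force on the tool from outside, world axes, zero at the start; "wrist_torque": the same for the moment, N m; "gripper_width": finger opening in m.
Only numpy, scipy, OpenCV 4.12 (cv2) and the standard library are available. Lean on these libraries where they do the work, as an engineer would, in place of code of your own. Each camera call takes 0.05 s, during which the arm holds its last target. There are 200 camera calls.

### The job

The drive in the sled with the yellow grip has finished its test. Draw that sled straight out of its channel in the dock, keeping it level, then lower it into the white tray so that it rests flat on the tray floor, fully inside the walls, before you let go. Leave the blue-gripped sled in place in the dock.

Things in the scene. Friction and masses are not known exactly. Their poses are not given: they have to be found in the camera images.
- yellow_grip (a point): Yellow grip of the sled to take: upright fin 24 (x) x 14 (y) x 42 mm high; this point is on its mid-axis, 18 mm below its top. Grip stands on a 28 mm wide tongue in front of a grey plate 100 x 72 x 12 mm bearing a black drive. Sled: flat underside 36 mm below this point; reaches 14 mm to -x and 128 mm to +x of it (142 long, middle 57 mm to +x). z up, drawn out to -x. 0.11 kg, loose.
- blue_grip (a point): Same point on the other, identical sled, with a blue grip, in the other channel; it stays where it is. Either sled may be in either channel.
- dock: Metal dock 110 (x) x 186 (y) x 31.5 mm; origin: centre of underside, z up. Two channels along x at y = +-43.5 mm, floor 12 mm up, open at the face x = -55 mm (robot side), closed behind. Lips over the plate's edges, 1.5 mm play: a sled slides out only to -x, held by friction alone. Grip points start at x about -82 to -93 mm; a sled is clear of the dock when its grip point is beyond x = -183 mm.
- tray: White open tray fixed to the table, outside 212 (x) x 142 (y) x 18 mm high, walls and floor 5 mm thick; origin at the centre of its underside, z up. Empty. The sled fits in lengthwise along the tray's x axis, either way round.
Not all that is in view belongs to the job. What is shaped like the part that bears yellow_grip but brown or red is not meant.

How it is judged:
On the way, in this order (a step that is already met when the one before it is completed fails the run):
1. the yellow-gripped sled is drawn clear of the dock, level (within 15 degrees) and within about 20 mm of its channel height (x of yellow_grip in the frame of dock below -0.183 m and z of yellow_grip in the frame of dock below 0.068 m and angle between yellow_grip's own z axis and vertical below 0.26 rad).
2. the sled is lowered to within about 15 mm of the tray floor, over the tray, while still held by the grip (horizontal distance between yellow_grip and tray below 0.11 m and z of yellow_grip in the frame of tray below 0.056 m and contact force between the fingers and yellow above 0.5 N).
At the end, for the whole second after the job is handed in: The yellow-gripped sled lies at rest flat on the tray floor inside the walls (its grip point within 105 mm of the tray's centre seen from above and within 58 mm of its long middle line, 38 to 45 mm above the table, tilted less than 4 degrees); the blue-gripped sled is within 15 mm of its start (horizontal distance between yellow_grip and tray below 0.105 m and z of yellow_grip in the frame of tray between 0.038 and 0.045 m and y of yellow_grip in the frame of tray between -0.058 and 0.058 m and linear speed of yellow below 0.02 m/s and angle between yellow_grip's own z axis and vertical below 0.07 rad and distance of blue_grip from where it was at the start of the episode below 0.015 m); the robot touches nothing.
It fails at once if the yellow-gripped sled is tipped more than 20 degrees from level (angle between yellow_grip's own z axis and vertical above 0.35 rad).
It fails at once if the blue-gripped sled is moved more than 15 mm (distance of blue_grip from where it was at the start of the episode above 0.015 m).
It also fails if it takes over 48 s, if anything falls off the work surface, if the arm or the gripper's body presses on something with over 40 N, if the wrist force passes 120 N, or if a joint passes its speed limit or range.

## Working session

There is one attempt and no reset: what is moved stays moved. The work goes in short steps, Python scripts to look and compute and a tool call to move; the robot and the scene stay as the last step left them, time stands still between calls to the robot, and variables do not carry over. Pictures are saved under pics/ and viewed, about 8 in all and at most 12, crops included, and the job is handed in when it is done.

Besides the shell and the picture viewer there is one more tool, called after "Request:" in YAML: its name, and indented under it one key for each argument. drive_tool: Moves the arm, as the interface text tells. Its arguments: {"type":"object","properties":{"deltas":{"type":"string"},"fingers":{"type":"number"},"squeeze":{"type":"number"}},"required":["deltas"]}

```bash
mkdir -p pics; ls
cat > h.py <<'E'
import numpy as np, cv2
from station import manip
def ray(cam,px):
    c=manip.camera_info(cam);K=np.array(c["mtx"]);R=np.array(c["rotation"]);p=np.array(c["position"])
    x=(px[0]-K[0,2])/K[0,0];y=(px[1]-K[1,2])/K[1,1]
    if cam=="wrist":
        r=np.hypot(x,y);d=np.array([x/r*np.sin(r),y/r*np.sin(r),np.cos(r)]) if r>1e-9 else np.array([0,0,1.])
    else: d=np.array([x,y,1.]);d/=np.linalg.norm(d)
    return p,R@d
def onz(cam,px,z):
    p,d=ray(cam,px);return p+d*(z-p[2])/d[2]
def tri(a,b):
    A=[];B=[]
    for p,d in (a,b):
        M=np.eye(3)-np.outer(d,d);A.append(M);B.append(M@p)
    x=np.linalg.lstsq(np.vstack(A),np.hstack(B),rcond=None)[0]
    return x,[np.linalg.norm(M@x-b) for M,b in zip(A,B)]
def save(cam,name):
    im=manip.grab_frame(cam);cv2.imwrite("pics/"+name,cv2.cvtColor(im,cv2.COLOR_RGB2BGR));return im
E
python3 - <<'E'
from h import *
a=save("scene","s1.png");b=save("top","t1.png")
cv2.imwrite("pics/st1.png",cv2.cvtColor(cv2.resize(np.vstack([a,b]),(0,0),fx=.714,fy=.714),cv2.COLOR_RGB2BGR))
for c in("scene","top"):
  i=manip.camera_info(c);print(c,np.round(i["position"],3).tolist(),np.round(i["mtx"],0).tolist())
  for n in("yellow_grip","blue_grip","dock","tray"):
    print(n,[(np.round(d["pixel"],1).tolist(),round(d["score"],2)) for d in manip.tip_of(n,c)])
E
```

```text
pics
scene [1.23, -0.512, 0.644] [[427.0, 0.0, 282.0], [0.0, 427.0, 210.0], [0.0, 0.0, 1.0]]
yellow_grip [([256.7, 246.5], 0.95), ([290.5, 196.6], 0.62), ([337.5, 159.5], 0.57)]
blue_grip [([316.8, 182.2], 0.6)]
dock [([330.0, 222.6], 0.76)]
tray [([154.5, 259.3], 0.82)]
top [0.374, -0.072, 1.084] [[503.0, 0.0, 269.0], [0.0, 503.0, 210.0], [0.0, 0.0, 1.0]]
yellow_grip [([310.3, 193.5], 0.98), ([238.6, 229.9], 0.95), ([127.4, 263.6], 0.56)]
blue_grip [([196.7, 231.5], 0.85)]
dock [([216.9, 196.2], 0.69)]
tray []
```

View pics/t1.png

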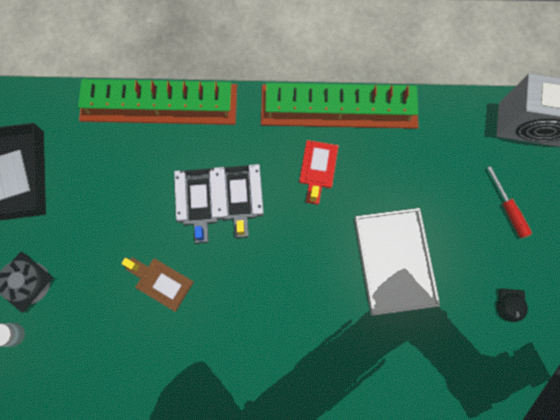

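View pics/s1.png

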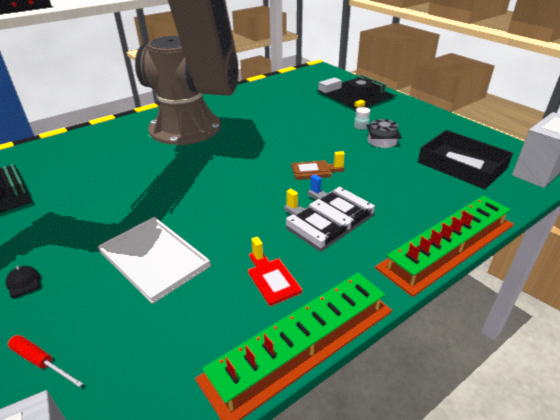

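Yellow-grip candidates in the top view are (310,193) on the red look-alike lying loose, (127,264) on the brown look-alike lying loose, and (239,230) on the grey-plate sled in the dock's right channel. The last one fits the description because it is in the dock next to the blue grip at (197,232). The tray is at about (397,261). I'll measure now and crop to confirm.

Run:
```python
from h import *
a=cv2.imread("pics/t1.png");b=cv2.imread("pics/s1.png")
cv2.imwrite("pics/c1.png",np.hstack([cv2.resize(a[155:255,160:280],(480,400),interpolation=2),cv2.resize(b[165:255,260:332],(320,400),interpolation=2)]))
Y=tri(ray("top",(238.6,229.9)),ray("scene",(290.5,196.6)));B=tri(ray("top",(196.7,231.5)),ray("scene",(316.8,182.2)))
print("Y",np.round(Y[0],4),np.round(Y[1],4),"B",np.round(B[0],4),np.round(B[1],4))
print("Y at z .048",onz("top",(238.6,229.9),.048),onz("scene",(290.5,196.6),.048))
manip.grab_frame("top")
for n,z in(("dock",.0315),("tray",.018)):
  for c in("top","scene"):
    if c=="scene": manip.grab_frame("scene")
    for m in manip.masks_of(n,c)[:1]:
      k=m["pixels"].astype(np.uint8);cs,_=cv2.findContours(k,0,1);h=max(cs,key=cv2.contourArea)
      r=cv2.boxPoints(cv2.minAreaRect(h));hh=cv2.convexHull(h)
      q=cv2.approxPolyDP(hh,.04*cv2.arcLength(hh,True),True)[:,0]
      print(n,c,round(m["score"],2),k.sum(),q.tolist(),[np.round(onz(c,p,z)[:2],3).tolist() for p in q])
  if n=="dock": manip.grab_frame("top")
```

```text
Y [ 0.8057 -0.2885  0.8672] [0.5289 0.5292] B [ 0.8059 -0.2884  0.8673] [0.5289 0.529 ]Traceback (most recent call last):
  File "<stdin>", line 6, in <module>
  File "h.py", line 11, in onz
    p,d=ray(cam,px);return p+d*(z-p[2])/d[2]
                                        ~^^^
IndexError: invalid index to scalar variable.
```

View pics/c1.png

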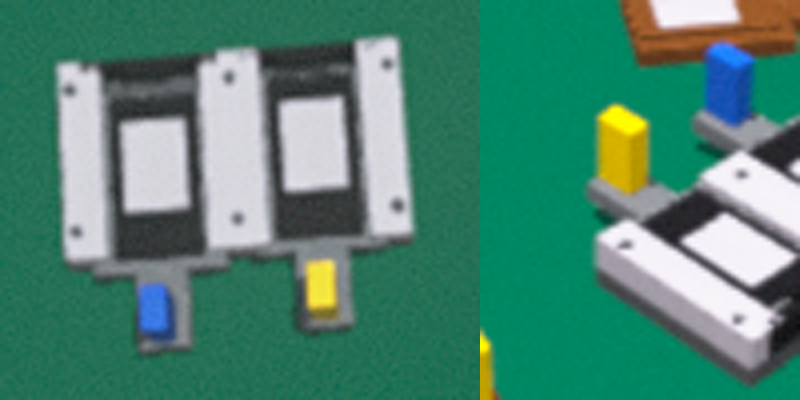

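The crop confirms that the yellow grip stands on a grey tongue in the dock's right channel, with the blue grip in the left. "rotation" is evidently not a matrix, probably [roll, pitch, yaw], so I'll fix the helper.

```bash
sed -i 's/R=np.array(c\["rotation"\])/R=Rot.from_euler("xyz",c["rotation"]).as_matrix()/; 1a from scipy.spatial.transform import Rotation as Rot' h.py
python3 - <<'E'
from h import *
print(manip.camera_info("top")["rotation"],manip.camera_info("scene")["rotation"])
s=manip.sense();print(s["time_s"],s["tool_rot"])
Y=tri(ray("top",(238.6,229.9)),ray("scene",(290.5,196.6)));B=tri(ray("top",(196.7,231.5)),ray("scene",(316.8,182.2)))
print("Y",np.round(Y[0],4),np.round(Y[1],4),"B",np.round(B[0],4),np.round(B[1],4))
print("Y at z .048",onz("top",(238.6,229.9),.048),onz("scene",(290.5,196.6),.048))
for n,z in(("dock",.0315),("tray",.018)):
  for c in("top","scene"):
    manip.grab_frame(c)
    for m in manip.masks_of(n,c)[:1]:
      k=m["pixels"].astype(np.uint8);cs,_=cv2.findContours(k,0,1);h=max(cs,key=cv2.contourArea)
      hh=cv2.convexHull(h)
      q=cv2.approxPolyDP(hh,.04*cv2.arcLength(hh,True),True)[:,0]
      print(n,c,round(m["score"],2),k.sum(),q.tolist(),[np.round(onz(c,p,z)[:2],3).tolist() for p in q])
E
```

```text
[-2.90760997e+00  2.81395719e-03 -1.54844628e+00] [-2.22480698  0.0074867   0.92676549]
0.5 [ 3.14149741e+00  2.31782589e-05 -2.69986228e+00]
Y [ 0.5767 -0.0014  0.0475] [0.0002 0.0002] B [0.5708 0.0861 0.0501] [0.0002 0.0002]
Y at z .048 [ 0.57668282 -0.00118773  0.048     ] [ 0.57713632 -0.00201287  0.048     ]
dock top 0.71 2336 [[258, 165], [261, 215], [176, 219], [176, 171]] [[0.726, -0.037], [0.614, -0.047], [0.601, 0.135], [0.708, 0.142]]
dock scene 0.57 2176 [[374, 206], [322, 251], [287, 228], [337, 188]] [[0.71, 0.146], [0.753, -0.055], [0.649, -0.068], [0.601, 0.128]]
tray top 0.73 6648 [[417, 208], [438, 303], [373, 314], [355, 217]] [[0.64, -0.386], [0.436, -0.421], [0.411, -0.285], [0.617, -0.251]]
tray scene 0.69 5294 [[156, 217], [209, 265], [151, 301], [99, 245]] [[0.416, -0.28], [0.633, -0.258], [0.651, -0.393], [0.433, -0.42]]
```

Request:
drive_tool:
  deltas: "-37 30 0 0 0 0;-37 30 0 0 0 0;-37 30 0 0 0 0;-37 30 0 0 0 0;-37 30 0 0 0 0;-37 30 0 0 0 0;-37 30 0 0 0 0;-37 30 0 0 0 0"
  fingers: 0.6

```text
time_s: 1.7
position: [0.4567, -0.2603, 0.2394]
tool_rot: [-3.141, 0.0, -2.709]
force: [0.5, -0.7, -0.3]
gripper_width: 0.0522
```

```bash
cat >> h.py <<'E'
def go(x,y,z,yaw):
    s=manip.sense();R=Rot.from_euler("xyz",s["tool_rot"]);T=Rot.from_euler("xyz",[np.pi,0,yaw])
    print("t",round(s["time_s"],2),"pos",np.round(s["position"],4),"rot",np.round(s["tool_rot"],3),"need mm",np.round(R.inv().apply(np.array([x,y,z])-s["position"])*1000,1),"rad",np.round((R.inv()*T).as_rotvec(),3),"w",round(s["gripper_width"],4),"F",np.round(s["force"],1))
E
python3 - <<'E'
from h import *
P=[onz("top",p,.0315)[:2] for p in[(178,220.5),(263,214.3),(259.5,165),(174.5,171.2)]]
print(np.round(P,3),"c",np.mean(P,0))
v=P[3]-P[0]+P[2]-P[1];w=P[0]-P[1]+P[3]-P[2];print(np.arctan2(v[1],v[0]),np.arctan2(-w[0],w[1]),np.linalg.norm(v)/2,np.linalg.norm(w)/2)
print(np.arctan2(*( -(.5708-.5767),.0861+.0014)))
go(.577,-.0015,.2,.075-np.pi)
E
```

```text
[[ 0.598  0.13 ]
 [ 0.615 -0.051]
 [ 0.726 -0.041]
 [ 0.708  0.145]] c [0.6616829  0.04595658]
0.11366404390345128 0.09716343285178008 0.11137342608984206 0.18473626702762255
0.06732665877599726
t 1.7 pos [ 0.4567 -0.2603  0.2394] rot [-3.141  0.    -2.709] need mm [-217.6  184.6   39.3] rad [-0.001  0.     0.357] w 0.0522 F [ 0.5 -0.7 -0.3]
```

Request:
drive_tool:
  deltas: "-37 31 0 0 0 0;-37 31 0 0 0 0;-37 31 0 0 0 0;-37 31 0 0 0 0;-37 31 0 0 0 0;-33 30 0 0 0 0;0 0 10 0 0 0.15;0 0 10 0 0 0.15"

```text
time_s: 2.5
position: [0.5832, 0.0163, 0.223]
tool_rot: [-3.141, 0.01, -3.008]
force: [-0.2, -0.8, 0.0]
gripper_width: 0.053
```

Run:
```python
from h import *
go(.577,-.0015,.2,.10-np.pi)
save("wrist","w1.png")
for n in("yellow_grip","blue_grip","dock"):
    print(n,[(np.round(d["pixel"],1).tolist(),round(d["score"],2),np.round(onz("wrist",d["pixel"],.048 if n!="dock" else 0),4).tolist()) for d in manip.tip_of(n,"wrist")])
```

```text
t 2.5 pos [0.5832 0.0163 0.223 ] rot [-3.141  0.01  -3.008] need mm [  8.8 -16.8  22.9] rad [-0.001  0.01   0.034] w 0.053 F [-0.2 -0.8  0. ]
yellow_grip [([117.3, 235.1], 0.74, [0.6541, -0.1619, 0.048]), ([470.8, 146.4], 0.59, [0.4982, 0.2165, 0.048]), ([259.9, 190.9], 0.57, [0.5821, -0.0045, 0.048])]
blue_grip [([345.7, 191.5], 0.58, [0.5708, 0.0813, 0.048]), ([260.2, 191.1], 0.38, [0.583, -0.0048, 0.048])]
dock [([296.3, 251.5], 0.81, [0.6643, 0.0472, 0.0]), ([260.9, 189.4], 0.47, [0.5929, -0.0058, 0.0])]
```

View pics/w1.png

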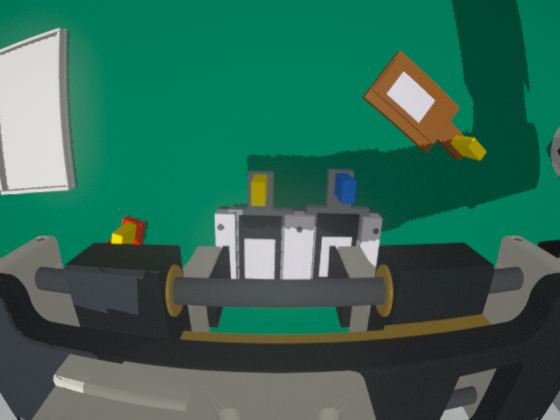

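The wrist view shows the yellow fin at (260,190), the blue one at (346,188), and the dock front edge near row 212. I'll align over the yellow fin, settle, and look again.

Request:
drive_tool:
  deltas: "4 -19 25 0 0.01 0.03;3 -4 25 0 0 0;0 0 20 0 0 0;0 0 0 0 0 0;0 0 0 0 0 0"

```text
time_s: 3.2
position: [0.5814, -0.0125, 0.1572]
tool_rot: [-3.14, 0.007, -3.014]
force: [0.6, 0.5, 0.8]
gripper_width: 0.0527
```

Run:
```python
from h import *
go(.580,-.003,.043,.10-np.pi)
save("wrist","w2.png")
for n in("yellow_grip","blue_grip","dock"):
    print(n,[(np.round(d["pixel"],1).tolist(),round(d["score"],2),np.round(onz("wrist",d["pixel"],.048 if n!="dock" else 0),4).tolist()) for d in manip.tip_of(n,"wrist")])
im=cv2.imread("pics/w2.png")
hsv=cv2.cvtColor(im,cv2.COLOR_BGR2HSV);k=cv2.inRange(hsv,(20,150,120),(35,255,255))
n,l,st,ce=cv2.connectedComponentsWithStats(k)
for i in range(1,n):
  if st[i,4]>60: print(st[i].tolist(),ce[i])
cv2.imwrite("pics/w2c.png",cv2.resize(im[120:300,170:450],(780,501),interpolation=2))
```

```text
t 3.2 pos [ 0.5814 -0.0125  0.1572] rot [-3.14   0.007 -3.014] need mm [  1.    9.8 114.2] rad [-0.001  0.007  0.028] w 0.0527 F [0.6 0.5 0.8]
yellow_grip [([289.0, 214.9], 0.79, [0.583, -0.0042, 0.048]), ([522.7, 159.8], 0.62, [0.4999, 0.2139, 0.048])]
blue_grip [([392.5, 209.2], 0.72, [0.5671, 0.0826, 0.048])]
dock [([325.4, 282.6], 0.7, [0.6674, 0.0483, 0.0])]
[501, 147, 41, 30, 738] [521.06504065 161.02303523]
[281, 195, 19, 41, 724] [289.34668508 215.25690608]
```

View pics/w2c.png

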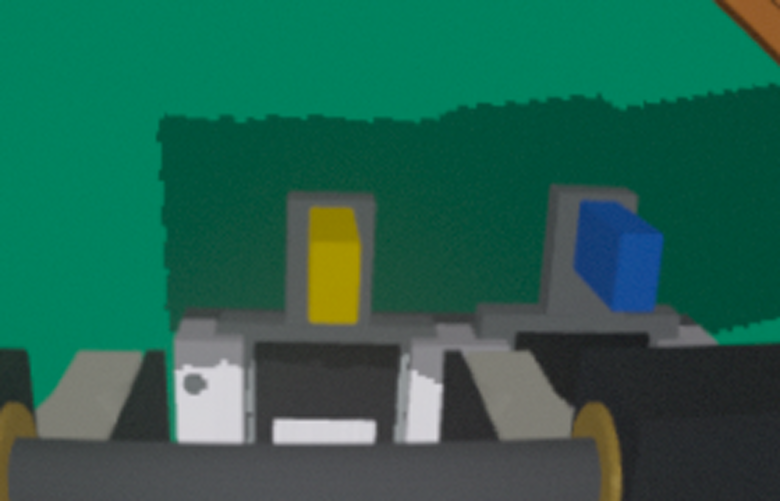

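Run:
```python
from h import *
f=lambda x,y,z:onz("wrist",(170+x/2.786,120+y/2.786),z)[:2]
for n,a,b,z in(("tongL",(288,195),(289,315),.024),("tongR",(375,197),(372,315),.024),("lipL",(176,365),(176,440),.0315),("lipR",(245,365),(245,440),.0315),("platefront",(218,325),(432,325),.024),("tongfront",(290,192),(375,195),.024),("blueL",(551,186),(543,305),.024)):
  A,B=f(*a,z),f(*b,z);d=B-A;print(n,A,B,np.arctan2(d[1],d[0]),np.arctan2(-d[0],d[1]))
```

```text
tongL [ 0.56951902 -0.01880375] [ 0.60929147 -0.01359677] 0.1301789211940978 -1.4406174056007988
tongR [0.56665935 0.00841732] [0.60589335 0.01333435] 0.12467584561638036 -1.4461204811785162
lipL [ 0.62865715 -0.04832318] [ 0.6565207  -0.04630731] 0.07222222343487525 -1.4985741033600213
lipR [ 0.62557933 -0.02589555] [ 0.65317026 -0.02307199] 0.10198156873541023 -1.4688147580594864
platefront [ 0.61580169 -0.03633335] [0.60696527 0.03363688] 1.6964196713500839 0.12562334455518728
tongfront [ 0.56848146 -0.01829966] [0.56602019 0.00832322] 1.6629835023805335 0.0921871755856369
blueL [0.55544549 0.0643849 ] [0.59557744 0.06987662] 0.13599695368116813 -1.4347993731137285
```

Request:
drive_tool:
  deltas: "0 8 15 0 0.007 0.013;0 1 30 0 0 0;0 0 25 0 0 0;0 0 10 0 0 0;0 0 0 0 0 0;0 0 0 0 0 0"

```text
time_s: 4.0
position: [0.5831, 0.0001, 0.077]
tool_rot: [3.141, 0.007, -3.028]
force: [1.0, 0.8, 0.5]
gripper_width: 0.0526
```

Run:
```python
from h import *
go(.5815,-.004,.043,.115-np.pi)
```

```text
t 4.0 pos [5.831e-01 1.000e-04 7.700e-02] rot [ 3.141  0.007 -3.028] need mm [ 2.3 -3.9 33.9] rad [ 0.     0.007 -0.001] w 0.0526 F [1.  0.8 0.5]
```

Request:
drive_tool:
  deltas: "2 -3 12 0 0.007 0;0 0 13 0 0 0;0 0 8 0 0 0;0 0 0 0 0 0;0 0 0 0 0 0"

```text
time_s: 4.5
position: [0.583, -0.0031, 0.0434]
tool_rot: [3.141, 0.003, -3.028]
force: [-0.2, -0.6, -0.3]
gripper_width: 0.0527
```

Run:
```python
from h import *
go(.5815,-.004,.043,.115-np.pi)
```

```text
t 4.5 pos [ 0.583  -0.0031  0.0434] rot [ 3.141e+00  3.000e-03 -3.028e+00] need mm [ 1.6 -0.8  0.4] rad [ 0.001  0.003 -0.001] w 0.0527 F [-0.2 -0.6 -0.3]
```

Good. I'll close gently first, then firm up.

Request:
drive_tool:
  deltas: "0 0 0 0 0 0;0 0 0 0 0 0;0 0 0 0 0 0;0 0 0 0 0 0;0 0 0 0 0 0;0 0 0 0 0 0;0 0 0 0 0 0;0 0 0 0 0 0"
  fingers: 0
  squeeze: 15

```text
time_s: 5.3
position: [0.5838, -0.0029, 0.0447]
tool_rot: [3.141, 0.005, -3.028]
force: [-0.3, 1.2, 0.8]
gripper_width: 0.014
```

Request:
drive_tool:
  deltas: "0 0 0 0 0 0;0 0 0 0 0 0"
  squeeze: 45

```text
time_s: 5.5
position: [0.5838, -0.0029, 0.0447]
tool_rot: [3.141, 0.005, -3.028]
force: [0.8, -0.1, -0.6]
gripper_width: 0.0138
```

Gripped at width 14 mm. I'll pull out along tool +x, which points toward the robot.

Request:
drive_tool:
  deltas: "4 0 0 0 0 0;8 0 0 0 0 0;8 0 0 0 0 0;8 0 0 0 0 0"

```text
time_s: 5.9
position: [0.555, -0.0062, 0.0446]
tool_rot: [3.141, 0.006, -3.028]
force: [0.6, -0.3, 0.0]
gripper_width: 0.0138
```

Run:
```python
from h import *
s=manip.sense();print(s["position"],s["tool_rot"],s["force"],s["wrist_torque"],s["gripper_width"])
d=np.array(s["position"])-[.5838,-.0029,.0447];print(d,np.arctan2(d[1],d[0]))
```

```text
[ 0.55502075 -0.00621274  0.04460066] [ 3.14059811  0.00639133 -3.02773567] [ 0.63064873 -0.34761364  0.01628347] [-0.01492306 -0.19866777 -0.03524603] 0.013809556978019156
[-2.87792463e-02 -3.31274123e-03 -9.93401242e-05] -3.0269883605062513
```

Request:
drive_tool:
  deltas: "12 0 0 0 0 0;12 0 0 0 0 0;12 0 0 0 0 0;12 0 0 0 0 0;12 0 0 0 0 0;12 0 0 0 0 0;12 0 0 0 0 0;8 0 0 0 0 0"

```text
time_s: 6.7
position: [0.4527, -0.0183, 0.0438]
tool_rot: [3.14, 0.004, -3.028]
force: [-0.4, 0.0, -1.9]
gripper_width: 0.014
```

Run:
```python
from h import *
s=manip.sense();print(s["position"],s["tool_rot"],s["force"],s["wrist_torque"],s["gripper_width"])
a=save("scene","s2.png");save("top","t2.png")
cv2.imwrite("pics/s2c.png",cv2.cvtColor(cv2.resize(a[100:280,190:400],(700,600),interpolation=2),cv2.COLOR_RGB2BGR))
t=cv2.imread("pics/t1.png")
for n in("yellow_grip","blue_grip"):
    for c in("scene","top"): print(n,c,[(np.round(d["pixel"],1).tolist(),round(d["score"],2)) for d in manip.tip_of(n,c)])
for c in("scene","top"): print([np.round(onz(c,d["pixel"],0.0),4).tolist() for d in manip.tip_of("tray",c)])
```

```text
[ 0.45272641 -0.01825545  0.04379626] [ 3.14049352  0.00423882 -3.02815695] [-4.17411416e-01  3.06085160e-04 -1.90823152e+00] [-0.01303974  0.0425585   0.02194374] 0.013981235333014545
yellow_grip scene [([257.9, 248.2], 0.84), ([339.7, 161.1], 0.83), ([253.6, 176.8], 0.76)]
yellow_grip top [([311.4, 191.9], 0.92), ([129.1, 263.7], 0.52)]
blue_grip scene []
blue_grip top [([199.6, 232.6], 0.69)]
[[0.5249, -0.3399, 0.0]]
[[0.5275, -0.3363, 0.0]]
```

View pics/s2c.png

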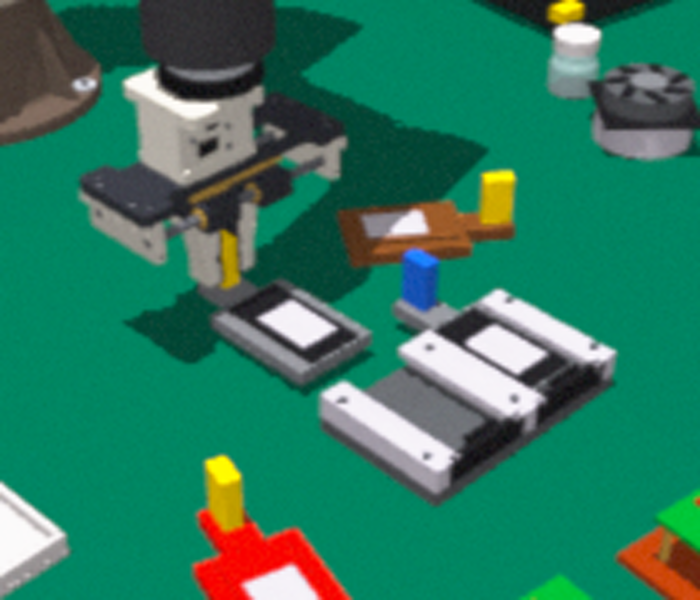

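The sled is out and level in the picture at (290,320), and the blue one is still seated. I'll lift it and carry it to the tray.

Request:
drive_tool:
  deltas: "0 0 -20 0 0 0;0 0 -25 0 0 0;0 -20 -15 0 0 0;0 -30 0 0 0 0;2 -35 0 0 0 0;2 -35 0 0 0 0;3 -35 0 0 0 0;3 -35 0 0 0 0"

```text
time_s: 7.9
position: [0.4707, -0.2113, 0.1064]
tool_rot: [-3.141, 0.007, -3.021]
force: [1.6, -0.1, -0.9]
gripper_width: 0.0136
```

Request:
drive_tool:
  deltas: "3 -35 0 0 0 0;3 -35 0 0 0 0;2 -30 0 0 0 -0.02;2 -20 0 0 0 -0.03;0 -10 0 0 0 0;0 0 0 0 0 0;0 0 0 0 0 0"

```text
time_s: 8.6
position: [0.4771, -0.352, 0.1035]
tool_rot: [3.141, 0.004, -2.976]
force: [-0.7, -0.1, -0.1]
gripper_width: 0.0136
```

Run:
```python
from h import *
go(.470,-.3475,.09,.165-np.pi)
save("wrist","w3.png");save("top","t3.png")
a=cv2.imread("pics/w3.png");b=cv2.imread("pics/t3.png")
cv2.imwrite("pics/x3.png",np.hstack([cv2.resize(a,(400,300)),cv2.resize(b[190:340,310:510],(400,300),interpolation=2)]))
```

```text
t 8.6 pos [ 0.4771 -0.352   0.1035] rot [ 3.141  0.004 -2.976] need mm [ 6.4  5.6 13.5] rad [0.001 0.004 0.   ] w 0.0136 F [-0.7 -0.1 -0.1]
```

View pics/x3.png

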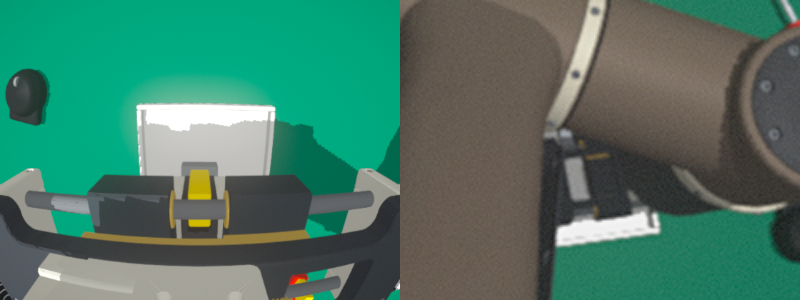

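The wrist view shows the tray's near wall, with corners at about (192,148) and (384,150) in full pixels. The sled is parallel to the tray and centred. I'll check the numbers and then lower it.

Run:
```python
from h import *
A=onz("wrist",(191.5,148.5),.018)[:2];B=onz("wrist",(383.5,150),.018)[:2];d=B-A
y=np.arctan2(-d[0],d[1]) if d[1]>0 else np.arctan2(d[0],-d[1])
m=(A+B)/2;c=m+.106*np.array([np.cos(y),np.sin(y)])
print(A,B,np.linalg.norm(d),"yaw",y,"centre",c)
R=np.array([[np.cos(.165),np.sin(.165)],[-np.sin(.165),np.cos(.165)]])
print("grip in tray",R@(np.array(manip.sense()["position"][:2])-c))
go(.470,-.3475,.037,.165-np.pi)
```

```text
[ 0.43324419 -0.42335223] [ 0.4106588  -0.28545654] 0.13973304227816638 yaw 0.1623446167140677 centre [ 0.5265577  -0.33727135]
grip in tray [-0.05092428 -0.00595893]
t 8.7 pos [ 0.4773 -0.3515  0.1038] rot [ 3.141  0.004 -2.975] need mm [ 6.8  5.1 66.7] rad [0.    0.004 0.001] w 0.0141 F [ 0.   0.5 -1.5]
```

Request:
drive_tool:
  deltas: "6 5 10 0 0 0;0 0 15 0 0 0;0 0 15 0 0 0;0 0 10 0 0 0;0 0 5 0 0 0;0 0 2 0 0 0;0 0 0 0 0 0"

```text
time_s: 9.4
position: [0.4693, -0.342, 0.044]
tool_rot: [3.141, 0.005, -2.971]
force: [-0.2, 0.0, -0.9]
gripper_width: 0.0138
```

Run:
```python
from h import *
go(.470,-.3475,.0375,.165-np.pi)
```

```text
t 9.4 pos [ 0.4693 -0.342   0.044 ] rot [ 3.141  0.005 -2.971] need mm [ 0.3 -5.5  6.5] rad [0.001 0.005 0.006] w 0.0138 F [-0.2  0.  -0.9]
```

Request:
drive_tool:
  deltas: "0 0 2 0 0 0;0 0 2 0 0 0;0 0 1.5 0 0 0;0 0 1 0 0 0"

```text
time_s: 9.8
position: [0.4705, -0.3425, 0.0386]
tool_rot: [-3.141, 0.007, -2.971]
force: [0.4, -0.3, -1.1]
gripper_width: 0.014
```

Request:
drive_tool:
  deltas: "0 0 1.5 0 0 0;0 0 1.5 0 0 0"

```text
time_s: 10.0
position: [0.4707, -0.3426, 0.0376]
tool_rot: [-3.14, 0.008, -2.97]
force: [-6.8, 7.6, 25.4]
gripper_width: 0.0133
```

The sled is seated (about 25 N up at z = 0.0376). I'll relax, then release.

Request:
drive_tool:
  deltas: "0 0 0 0 0 0;0 0 0 0 0 0;0 0 0 0 0 0"
  squeeze: 8

```text
time_s: 10.3
position: [0.4711, -0.3428, 0.0383]
tool_rot: [-3.14, 0.009, -2.97]
force: [-0.6, 0.1, -2.0]
gripper_width: 0.0141
```

Request:
drive_tool:
  deltas: "0 0 0 0 0 0;0 0 0 0 0 0;0 0 0 0 0 0;0 0 0 0 0 0;0 0 0 0 0 0"
  fingers: 0.45

```text
time_s: 10.8
position: [0.4715, -0.3431, 0.0382]
tool_rot: [-3.139, 0.009, -2.97]
force: [-0.3, 0.8, -0.9]
gripper_width: 0.039
```

Request:
drive_tool:
  deltas: "0 0 -10 0 0 0;0 0 -20 0 0 0;0 0 -30 0 0 0;0 0 -30 0 0 0;0 0 -30 0 0 0;0 -45 0 0 0 0;0 -45 0 0 0 0;0 -45 0 0 0 0"

```text
time_s: 11.6
position: [0.4949, -0.4756, 0.1722]
tool_rot: [-3.135, 0.013, -2.962]
force: [1.3, -0.7, -0.4]
gripper_width: 0.0392
```

Request:
drive_tool:
  deltas: "0 -45 0 0 0 0;0 -45 0 0 0 0;0 -45 0 0 0 0;0 0 0 0 0 0;0 0 0 0 0 0"

```text
time_s: 12.1
position: [0.5181, -0.6193, 0.1754]
tool_rot: [-3.133, 0.013, -2.966]
force: [0.6, 0.6, 0.1]
gripper_width: 0.0392
```

Run:
```python
from h import *
s=manip.sense();print(s["time_s"],s["position"],s["force"],s["gripper_width"])
a=save("scene","s4.png");b=save("top","t4.png")
cv2.imwrite("pics/f.png",cv2.cvtColor(np.hstack([cv2.resize(a[150:330,70:310],(400,300),interpolation=2),cv2.resize(b[180:330,310:510],(400,300),interpolation=2)]),cv2.COLOR_RGB2BGR))
for n in("yellow_grip","blue_grip"):
    for c in("scene","top"): print(n,c,[(np.round(d["pixel"],1).tolist(),round(d["score"],2),np.round(onz(c,d["pixel"],.041 if n[0]=="y" else .048),3).tolist()) for d in manip.tip_of(n,c)])
```

```text
12.1 [ 0.51812366 -0.61934949  0.17535969] [0.58705191 0.59072253 0.07467003] 0.03920054916680388
yellow_grip scene [([254.8, 246.4], 0.85, [0.665, -0.164, 0.041]), ([134.3, 234.9], 0.69, [0.476, -0.351, 0.041]), ([338.9, 158.8], 0.66, [0.51, 0.218, 0.041])]
yellow_grip top [([128.6, 263.9], 0.95, [0.501, 0.226, 0.041]), ([400.8, 285.0], 0.91, [0.47, -0.339, 0.041]), ([309.7, 193.5], 0.79, [0.661, -0.151, 0.041])]
blue_grip scene [([314.8, 178.5], 0.79, [0.553, 0.095, 0.048])]
blue_grip top [([195.7, 230.8], 0.77, [0.573, 0.089, 0.048])]
```

View pics/f.png

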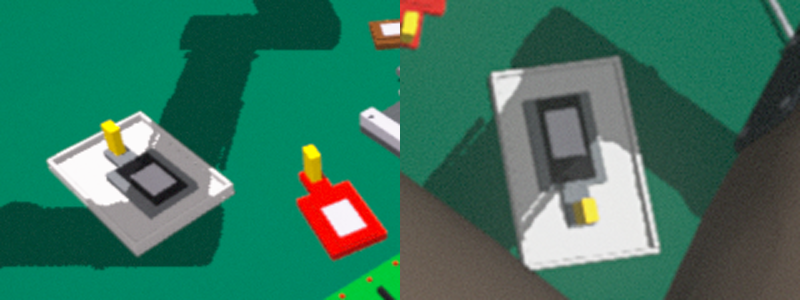

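The sled lies flat inside the tray walls in both views, and the gripper is clear. The blue fin's top-view pixel is within about 1 px of its start.

```bash
python3 -c "
from station import manip
print(manip.finish_job())"
```

```text
the job is handed in; nothing more can be done
None
```

I drew the yellow-gripped sled about 130 mm straight out of its channel, level. I carried it to the white tray, lowered it until it touched the floor, then let go. I handed the job in at about 12 s of the 48 s allowed, and no verdict is reported.

- **Touchdown:** the contact force was about 25 N up, with the tool at z = 0.0376 m. That matches the height expected for the sled on the tray floor.
- **Final position:** both pictures show the sled flat inside the walls. Its grip point is about 57 mm from the tray centre and within about 5 mm of the long middle line.
- **Gripper:** it is clear, and the force reading is at noise level.
- **Blue sled:** the top camera puts its grip within about 1 pixel (about 3 mm) of the start. The scene-camera detection was about 4 pixels (about 20 mm) off and disagrees. I took that as detector noise, because nothing touched the sled and a picture taken after the draw showed it still seated.

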